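# Clamp a paint tin in the mixer cradle and pull the start knob

### The job

Clamp the square paint tin in the mixer cradle: with it up against the blue side fence, drive the wooden wedge, thin end first and lying flat, into the gap between the tin and the yellow slanted wall until it jams tight. Only once the tin is locked, pull the red spring knob on the start box all the way out, hold it out for a moment and let it spring back in. Leave the wedge jammed, the tin upright against the fence, and do not disturb the cup, the spray can or the round can.

Things in the scene. Friction and masses are not known exactly. Their poses are not given: they have to be found in the camera images.
- cradle: Fixed clamp cradle, all mm. Origin on the bench; open front faces -x. Dark floor, top at z=10, over x -70..80, y -85..95, plus an equally high apron before the slot, x -165..-70, y 0..95. Blue fence on the -y side: inner face y=-62, x -65..65, top z=80. Blue back stop: face x=60, y -57..33, top z=60. Yellow slanted wall on the +y side.
- wedge_wall (a point): Middle of the top edge of the yellow slanted wall's inner face: cradle x=0, y=65, z=42 (axes are the cradle's). The face runs from cradle y=73.4 at x=-60 to y=56.6 at x=60 (slope 0.14, as the wedge's); the wall is 14 mm thick, 32 mm high above the floor.
- jam_point (a point): Where the wedge's origin ends up when jammed with the tin on the fence: cradle x=-30, y=53.6, z=10 (axes are the cradle's). The wedge's thin end is then at cradle x=50 and its thick end at x=-110, standing about 50 mm out in front of the tin.
- tin: Square metal paint tin, 110 (x) by 100 (y) by 90 mm high, 0.4 to 0.7 kg, round lid, loose on the cradle's floor, axes roughly along the cradle's; origin at the centre of its underside. It starts 5 to 15 mm off the fence, so the gap to the slanted wall can be too narrow for the wedge: push the tin over first, above that wall's top. On the fence its origin is at cradle y=-12.
- wedge: Wooden wedge, 160 long (x), 40 mm high, 0.12 kg, flat at any yaw. Origin at mid-length underneath. Thin end (20 wide) at x=80, thick end (42.4 wide) at x=-80. Straight face y=-15.6, for the tin; sloped +y face, y=26.8 at the thick end to 4.4 at the thin, for the slanted wall; x then points along the cradle's x. It jams by friction and stays; pushes of 20 N, repeated if it cocks, drive it home.
- start_box: Fixed grey start box, 120 by 120, 135 high, origin at the centre of its underside; its yellow front plate is the face x=-60, with the red knob.
- knob_head (a point): Centre of the red mushroom knob head: a disc 64 mm in diameter and 16 thick, upright, facing the box's -x. At rest it is 118 mm before the box's centre (x=-118), at y=0, 85 mm above the bench. Behind it a round stem 16 in diameter leads to the front plate, leaving 50 mm free between plate and head, so it can be hooked from above behind the head. The point's axes are the box's.
- pull_knob (a joint): How far the knob is pulled out along the box's -x, m: 0 at rest, 0.030 fully out (stop). A spring pulls it back: 2.3 N at rest, 6.8 N fully out.
- cup: Bystander: empty white mixing cup, 76 across, 85 high, origin at the centre of its underside; near the cradle's front on the fence side. Leave alone.
- spray_can: Bystander: green spray can, 60 across, 180 high, origin at the centre of its underside; close beside the start box. Leave alone.
- round_can: Bystander: round blue paint can, 98 across, 95 high, origin at the centre of its underside; between and beyond cradle and box. Leave alone.

How it is judged:
On the way, in this order (a step that is already met when the one before it is completed fails the run):
1. the tin stands against the fence and the wedge is driven in until it jams (x of wedge in the frame of cradle above -0.04 m and z of each of wedge, tin in the frame of cradle below 0.015 m and angle between the x axis of wedge and the x axis of cradle, either way round below 0.07 rad and y of wedge in the frame of cradle between 0.046 and 0.061 m and y of tin in the frame of cradle below -0.0105 m and angle between tin's own z axis and vertical below 0.05 rad), for 0.2 s.
2. the knob is pulled all the way out and held for a moment (value of joint pull_knob above 0.026 m), for 0.2 s.
At the end, for the whole second after the job is handed in: Tin upright (0.05 rad) on the cradle floor, within 1.5 mm of the fence; wedge flat and straight between tin and slanted wall, at most 10 mm short of its jam position; knob back in (under 3 mm out); all at rest (all of step 1 and value of joint pull_knob below 0.003 m and linear speed of each of wedge, tin below 0.01 m/s); the robot touches nothing.
It fails at once if the knob is pulled (over 10 mm) before the tin is locked (value of joint pull_knob above 0.01 m and not (x of wedge in the frame of cradle above -0.04 m and z of each of wedge, tin in the frame of cradle below 0.015 m and angle between the x axis of wedge and the x axis of cradle, either way round below 0.07 rad and y of wedge in the frame of cradle between 0.046 and 0.061 m and y of tin in the frame of cradle below -0.0105 m and angle between tin's own z axis and vertical below 0.05 rad)).
It fails at once if the tin tips (over 0.3 rad) (angle between tin's own z axis and vertical above 0.3 rad).
It fails at once if a bystander is shifted more than 25 mm or tipped over (distance of any of cup, spray_can, round_can from where it was at the start of the episode above 0.025 m or angle between any of cup, spray_can, round_can's own z axis and vertical above 0.3 rad).
It also fails if it takes over 72 s, if anything falls off the work surface, if the arm or the gripper's body presses on something with over 40 N, if the wrist force passes 120 N, or if a joint passes its speed limit or range.

### The arm

A 6-joint arm with a two-finger parallel gripper is mounted at the origin on the work surface. World frame = base frame: x ahead of the robot, y to its left, z up, the work surface at z = 0. Lengths are in m, angles in rad, forces in N, time in s.
With the tool pointing down it reaches from about 0.35 to 0.85 m from the base axis. Payload 8.1 kg.
Tool frame: the origin (TCP) lies at the very end of the fingers, on their centre line; the grasp point (between the pads) lies 19 mm behind it; z points along the fingers, y is the line along which they close (so a half turn about z gives the same grasp; the last joint's range is limited). The gripper opens to 85 mm and grips with 20 to 120 N. Pads are 22 mm wide; open, the fingers measure 114 mm over their backs; the gripper's body (76 mm by 85 mm) begins 54 mm behind the grasp point. The pads swing forward as they close: fully open they stand 13 mm farther back than shut.
Start: joints at [1.2, 0.13, 1.488, -0, 1.523, -0.085], TCP at [0.169, 0.576, 0.231] pointing down, gripper open.
Joint ranges: [-2.96, 2.96], [-0.89, 2.26], [0.02, 2.5], [-1.34, 4.48], [0, 2.73], [-2.66, 2.66]. Speed limits (rad/s): [2.39, 2.39, 2.79, 3.14, 3.14, 3.14].

### API

Orientations are given as [roll, pitch, yaw] about the fixed x, y, z axes, in that order (R = Rz(yaw) Ry(pitch) Rx(roll)).
In Python, from rig import status, vision, ticket gives the robot as it stands.
- The arm moves only by the tool drive_tool, never from a script. Its argument "rows" is a list of rows, each a list of 3 entries, a list of its own where there are three numbers: the finger opening in mm, from 0 to 85.4, then the shift along the tool's x, y, z in mm, then the turn about the tool's z in rad. In form: [[claw, [tx, ty, tz], spin], ...]. A call has 1 to 10 rows; each row is the pose to reach, as a shift and turn from the pose commanded when the call began, along the tool's axes at that moment; what a row does not reach only later rows make up. A row lasts 1/10 s, in which the tool goes at most 50 mm and 8.59 degrees, less where a joint would pass 70% of its speed; a pose out of reach is approached as far as the arm can. A call with a gripper value outside its range is refused whole. The fingers move at their own pace and stop on an object; the grip force is fixed at half the most. Time passes only in rows, so rows that repeat a pose let the fingers close. It gives the time, the measured TCP pose, the force, the opening and the grip force at its end, in the units of the state.
- status.get_state(): the state, without advancing time (a new reading comes with each control period).
- vision.capture(name): name is "side" or "top"; returns a dict with "color" (480x640x3 uint8, red, green, blue), "mtx" (3x3 intrinsics, pixels), "position" and "rotation" of the camera in the world. Camera axes: x right, y down, z forward; pixel columns grow to the right and rows downward; lengths in m; the calibration is good to about 2 mm. A picture is of the moment at which its call begins. There is no depth.
- ticket.job_done(): hands the job in; it is judged then, once.
The state is a dict: "t": time; "joint_positions": joint angles; "joint_velocities": joint speeds; "joint_efforts": joint torques, N m; "tool_pos": TCP position; "tcp_rot": TCP orientation; "wrist_force": force on the tool from outside, world axes, zero at the start; "torque": the same for the moment, N m; "gripper_width": opening from 0.0 (shut) to 1.0 (fully open); "finger_force": force on a finger pad.
Only numpy, scipy, OpenCV 4.12 (cv2) and the standard library are available. Lean on these libraries where they do the work, as an engineer would, in place of code of your own. Each camera call takes 0.05 s, during which the arm holds its last target. There are 200 camera calls.

## Working session

There is one attempt and no reset: what is moved stays moved. The work goes in short steps, Python scripts to look and compute and a tool call to move; the robot and the scene stay as the last step left them, time stands still between calls to the robot, and variables do not carry over. Pictures are saved under pics/ and viewed, at most 10 in all, crops included, and the job is handed in when it is done.

Besides the shell and the picture viewer there is one more tool, called by a JSON object that holds its "api" and its "payload", one argument or row to a line. drive_tool: Moves the arm, as the interface text tells. Its arguments: {"type":"object","properties":{"rows":{"type":"array"}},"required":["rows"]}

```bash
ls; mkdir -p pics
python3 - <<'E'
from rig import status, vision
import cv2,numpy as np
s=status.get_state();print(s)
for n in("top","side"):
    c=vision.capture(n);cv2.imwrite(f"pics/{n}0.png",c["color"][:,:,::-1]);print(n,c["mtx"],c["position"],c["rotation"])
E
```

```text
pics
{'t': 0.0, 'joint_positions': array([ 1.19962467e+00,  1.31166039e-01,  1.48929965e+00,  4.26619651e-05,
        1.52298982e+00, -8.53821491e-02]), 'joint_velocities': array([-9.37907190e-06, -7.10902157e-04, -3.71753729e-05, -1.87262487e-03,
       -5.40448519e-04,  4.19518004e-04]), 'joint_efforts': array([ 1.97143869e-03, -5.69393027e+01, -5.00563002e+01,  1.06788079e-04,
        1.45804236e-02,  2.41421492e-05]), 'tool_pos': array([0.1689007 , 0.5751593 , 0.23023033]), 'tcp_rot': array([-3.13974021e+00, -2.01315936e-04,  2.85580088e+00]), 'wrist_force': array([ 0.07581409, -0.23944252, -0.20617568]), 'torque': array([ 0.00767015, -0.09098913, -0.00295012]), 'finger_force': 0.0, 'gripper_width': 0.9997626223473026}
top [[588.35674959   0.         311.0983436 ]
 [  0.         588.35674959 236.81478408]
 [  0.           0.           1.        ]] [ 0.38666675 -0.01303817  1.30378364] [-2.98042036 -0.00507075 -1.59058321]
side [[457.00828999   0.         316.68193586]
 [  0.         457.00828999 234.86193826]
 [  0.           0.           1.        ]] [ 0.21530373 -0.58898198  0.56148888] [-2.17084252e+00  2.14138468e-03 -6.02591979e-01]
```

View pics/top0.png

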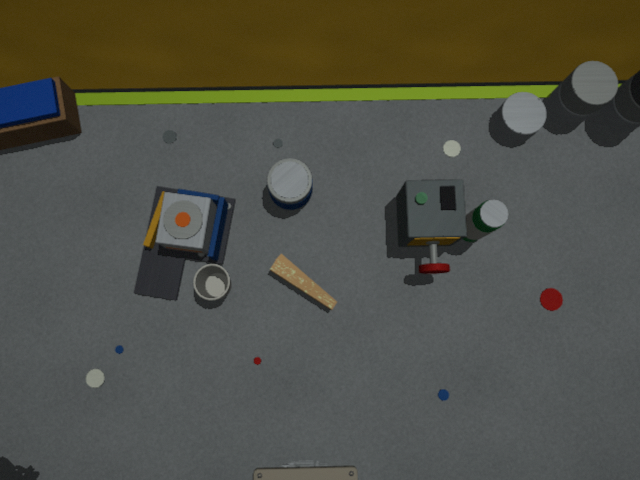

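View pics/side0.png

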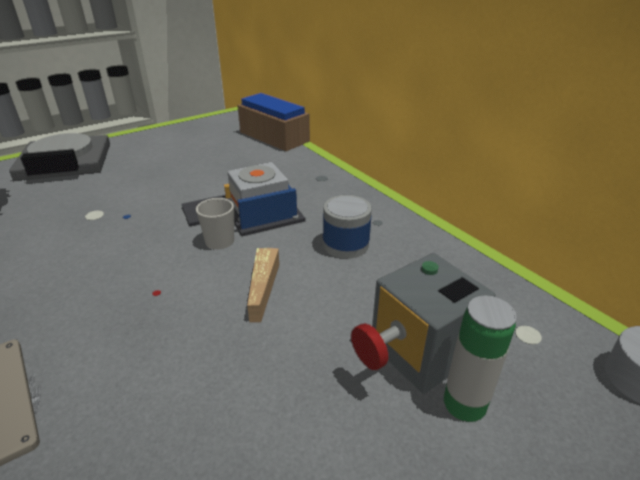

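The top view shows the cradle at about (185,240), its open front facing down the image, with the tin at (185,222) and the cup at (212,283). The wedge runs from (278,263), thick end, to (333,303), thin end. The box is at (433,213) with the knob at (434,268). The side view confirms this layout. Next I'll zoom in on the cradle and wedge.

```bash
cat > h.py <<'E'
import numpy as np,cv2
from scipy.spatial.transform import Rotation as R
from rig import status,vision
def cap(n):
    c=vision.capture(n);c["R"]=R.from_euler("xyz",c["rotation"]).as_matrix();return c
def ray(c,p,z):
    "pixels -> world points on plane z"
    p=np.atleast_2d(np.asarray(p,float));d=np.c_[p,np.ones(len(p))]@np.linalg.inv(c["mtx"]).T@c["R"].T
    o=np.asarray(c["position"]);return o+d*((z-o[2])/d[:,2])[:,None]
def proj(c,X):
    q=(np.atleast_2d(X)-c["position"])@c["R"]@c["mtx"].T;return q[:,:2]/q[:,2:]
def mask(c,lo,hi,box=None):
    m=cv2.inRange(cv2.cvtColor(c["color"],cv2.COLOR_RGB2HSV),lo,hi)
    if box: k=np.zeros_like(m);x0,y0,x1,y1=box;k[y0:y1,x0:x1]=255;m&=k
    return m
def big(m):
    return max(cv2.findContours(m,cv2.RETR_EXTERNAL,cv2.CHAIN_APPROX_NONE)[0],key=cv2.contourArea)
E
python3 - <<'E'
from h import *
c=cap("top");im=c["color"][:,:,::-1]
cv2.imwrite("pics/crop1.png",np.hstack([cv2.resize(im[180:305,125:240],None,fx=4,fy=4,interpolation=cv2.INTER_CUBIC),]))
m=mask(c,(8,60,90),(22,255,255),(255,245,350,320));k=big(m)
r=cv2.minAreaRect(k);print("wedge",cv2.contourArea(k),r,cv2.boxPoints(r).tolist(),cv2.approxPolyDP(k,4,True).reshape(-1,2).tolist())
for nm,lo,hi,b in [("fence",(105,120,40),(125,255,255),(180,180,240,270)),("wall",(15,150,100),(30,255,255),(130,180,175,260)),("knob",(0,150,80),(8,255,255),(400,240,470,300)),("plate",(15,120,80),(32,255,255),(390,220,480,260))]:
    m=mask(c,lo,hi,b);k=big(m);print(nm,cv2.contourArea(k),cv2.minAreaRect(k),cv2.approxPolyDP(k,2,True).reshape(-1,2).tolist())
E
```

```text
wedge 1019.5 ((302.811767578125, 284.55291748046875), (75.27487182617188, 19.30681037902832), 40.601295471191406) [[267.95294189453125, 267.3882141113281], [280.51763916015625, 252.72938537597656], [337.67059326171875, 301.7176208496094], [325.10589599609375, 316.37646484375]] [[280, 254], [271, 270], [331, 309], [336, 301]]
fence 432.5 ((211.0068817138672, 216.1824951171875), (74.60374450683594, 38.344398498535156), 66.4676513671875) [[180, 189], [180, 193], [209, 196], [218, 201], [207, 255], [213, 256], [221, 211], [224, 211], [224, 198]]
wall 235.0 ((155.26698303222656, 218.45248413085938), (6.457658290863037, 56.908111572265625), 19.653823852539062) [[163, 191], [147, 232], [145, 245], [149, 245], [156, 226]]
knob 109.0 ((437.0, 266.0), (6.0, 22.0), 90.0) [[448, 265], [427, 264], [426, 269], [448, 269]]
plate 21.5 ((447.0, 237.5), (1.0, 24.0), 90.0) [[435, 238], [459, 237]]
```

View pics/crop1.png

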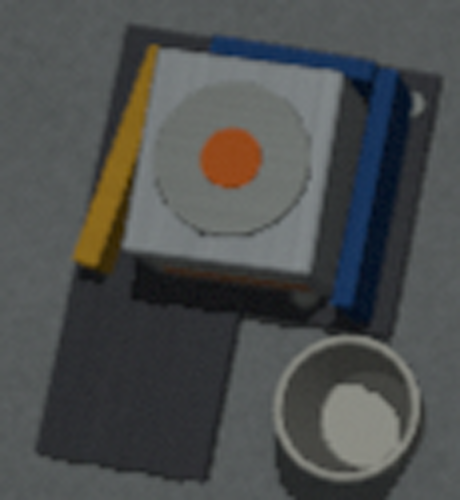

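The crop shows the tin's top corners at about (164,192), (211,197), (202,248) and (156,242) px. There is a clear gap between the tin and the fence. The floor's outer corners, the inner corner and the cup beside the apron are all visible.

```bash
cat >> h.py <<'E'
def fit2(A,B):
    "2D rigid A->B: yaw, t, residuals"
    A=np.asarray(A,float);B=np.asarray(B)[:,:2];a=A-A.mean(0);b=B-B.mean(0)
    th=np.arctan2((a[:,0]*b[:,1]-a[:,1]*b[:,0]).sum(),(a*b).sum());M=rot(th)
    t=B.mean(0)-M@A.mean(0);return th,t,B-(A@M.T+t)
def rot(t): return np.array([[np.cos(t),-np.sin(t)],[np.sin(t),np.cos(t)]])
def wedgefit(c,k,z=.04):
    "contour of the top face -> wedge yaw, origin, residual"
    P=ray(c,k.reshape(-1,2),z)[:,:2];ctr=P.mean(0)
    T=np.array([[-80,-15.6],[80,-15.6],[80,4.4],[-80,26.8]])/1000
    from scipy.optimize import least_squares
    Pp=P
    def res(v):
        Q=(Pp-v[:2])@rot(v[2]);d=[]
        for i in range(4):
            a,b=T[i],T[(i+1)%4];u=(b-a);L=np.hypot(*u);u=u/L
            s=np.clip((Q-a)@u,0,L);d.append(np.hypot(*(Q-a-s[:,None]*u).T))
        return np.min(d,0)
    best=None
    v0=cv2.PCACompute2(P.astype(np.float32),None)[1][0];th=np.arctan2(v0[1],v0[0])
    for t in(th,th+np.pi):
        s=least_squares(res,[*ctr,t],loss="soft_l1",f_scale=.001)
        if best is None or s.cost<best.cost: best=s
    return best.x,np.sqrt((res(best.x)**2).mean())
E
python3 - <<'E'
from h import *
c=cap("top");f=lambda L:np.array(L)/4-.375+[125,180]
px=f([(128,27),(442,77),(390,335),(38,452),(208,482),(238,318)])
A=np.array([(80,95),(80,-85),(-70,-85),(-165,95),(-165,0),(-70,0)])/1000
W=ray(c,px,.01);th,t,r=fit2(A,W);print("cradle",th,t,(r*1000).round(1).tolist())
toC=lambda P:((P[:,:2]-t)@rot(th)*1000).round(1).tolist()
print("fence top",toC(ray(c,f([(335,305),(378,68)]),.08)),"wall top",toC(ray(c,f([(75,262),(105,272),(152,45)]),.042)))
tp=ray(c,f([(158,50),(343,70),(308,272),(125,248)]),.1);th2,t2,r2=fit2(np.array([(55,50),(55,-50),(-55,-50),(-55,50)])/1000,tp)
print("tin",th2-th,toC(t2[None]),(r2*1000).round(1).tolist())
k=big(mask(c,(8,60,90),(22,255,255),(255,245,350,320)));print("wedge",wedgefit(c,k))
s=cap("side");ks=big(mask(s,(8,60,60),(22,255,255),(235,240,290,330)));print("side wedge hull",cv2.approxPolyDP(ks,3,True).reshape(-1,2).tolist())
# knob & box
kn=ray(c,[(426,269),(448,269),(448,264),(427,264)],.117)[:,:2];print("knob top-ish z.117",kn.tolist())
k=big(mask(c,(0,0,60),(180,60,140),(395,170,470,242)))
km=big(mask(s,(0,150,60),(8,255,255),(340,310,400,380)));print("knob side px",cv2.fitEllipse(km), "top", cv2.minAreaRect(big(mask(c,(0,120,50),(8,255,255),(400,240,470,300)))))
im=np.hstack([cv2.resize(c["color"][170:285,390:515],None,fx=3,fy=3),cv2.resize(s["color"][245:360,225:350],None,fx=3,fy=3)])[:,:,::-1];cv2.imwrite("pics/crop2.png",im)
E
```

```text
cradle -0.18270373136869883 [0.62371944 0.24388493] [[-0.9, -0.3], [-0.4, -0.3], [1.7, 1.0], [1.6, -1.0], [0.7, -0.8], [-2.7, 1.4]]
fence top [[-64.1, -63.9], [64.5, -62.3]] wall top [[-60.1, 86.5], [-62.8, 69.4], [64.8, 69.8]]
tin 0.036942590423449245 [[0.4, -1.1]] [[-2.6, -1.1], [-0.6, 1.0], [1.7, 2.2], [1.5, -2.1]]
wedge (array([ 0.49262401, -0.00669232,  4.12035601]), np.float64(0.0016869562006150067))
side wedge hull [[276, 248], [259, 248], [247, 303], [250, 321], [261, 319], [278, 265]]
knob top-ish z.117 [[0.5089414292415375, -0.25450349375493514], [0.5080819894079484, -0.299156542799182], [0.5182692920839328, -0.2997394195072745], [0.5190889438044208, -0.2570570676217059]]
knob side px ((369.6542053222656, 346.1622619628906), (28.319021224975586, 47.698097229003906), 151.0960235595703) top ((435.0, 267.0), (8.0, 28.0), 90.0)
```

View pics/crop2.png

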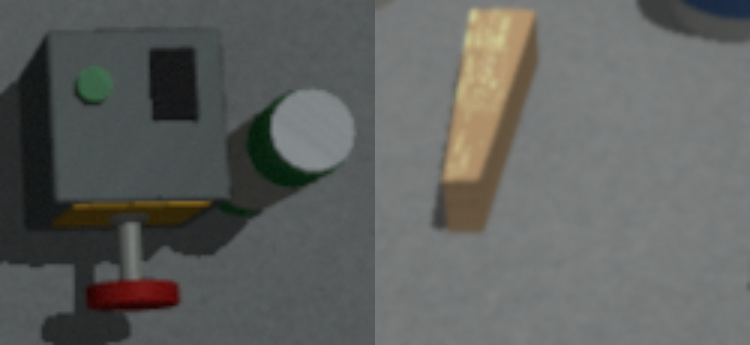

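```bash
cat >> h.py <<'E'
CT,CP=-.1827,np.array([.6237,.2439])
def c2w(x,y): return rot(CT)@np.array([x,y])/1000+CP
def plan(*goals):
    "goals (x,y,z,yaw) world -> tool shift mm and spin from present measured pose"
    s=status.get_state();p=s["tool_pos"];M=R.from_euler("xyz",s["tcp_rot"]).as_matrix();y0=np.arctan2(M[1,0],M[0,0])
    print("tool",p.round(4),s["tcp_rot"].round(3),"F",s["wrist_force"].round(1),"t",s["t"])
    for x,y,z,yaw in goals:
        print(((np.array([x,y,z])-p)@M*1000).round(1),"spin",round(-((yaw-y0+np.pi)%(2*np.pi)-np.pi),3))
E
python3 - <<'E'
from h import *
c=cap("top");f=lambda L:np.array(L)/3-.333+[390,170]
th,t,r=fit2(np.array([(60,60),(60,-60),(-60,-60),(-60,60)])/1000,ray(c,f([(50,30),(220,28),(228,200),(57,203)]),.135));print("box",th,t,(r*1000).round(1).tolist())
print("head from box",t+rot(th)@[-.118,0],"head top seen",ray(c,f([(90,292),(180,287)]),.100)[:,:2].tolist())
plan((*c2w(0,110),.2,2.958),(*c2w(0,110),.055,2.958),(*c2w(0,53),.055,2.958))
E
```

```text
box -0.007572201170197922 [ 0.63131566 -0.27738037] [[-0.5, -2.1], [-0.3, 1.7], [0.8, 2.7], [-0.0, -2.3]]
head from box [ 0.51331905 -0.27648686] head top seen [[0.5150726310629202, -0.24513163664338034], [0.5173294074156736, -0.3071245078407606]]
tool [0.1691 0.5755 0.2309] [-3.141 -0.     2.856] F [ 0.9 -0.4  0.6] t 0.3
[-518.4  -80.6   31. ] spin -0.102
[-518.4  -80.5  176. ] spin -0.102
[-524.2 -137.2  176. ] spin -0.102
```

{"api": "drive_tool", "payload": {
  "rows": [
    [0, [-518, -80, 0], -0.1],
    [0, [-518, -80, 0], -0.1],
    [0, [-518, -80, 0], -0.1],
    [0, [-518, -80, 0], -0.1],
    [0, [-518, -80, 0], -0.1],
    [0, [-518, -80, 0], -0.1],
    [0, [-518, -80, 0], -0.1],
    [0, [-518, -80, 0], -0.1],
    [0, [-518, -80, 0], -0.1],
    [0, [-518, -80, 0], -0.1]
  ]
}}

```text
t: 1.3
tool_pos: [0.6234, 0.3619, 0.2312]
tcp_rot: [3.141, 0.0, 2.956]
wrist_force: [-0.3, 1.1, 0.9]
gripper_width: 0.0
finger_force: 0.0
```

{"api": "drive_tool", "payload": {
  "rows": [
    [0, [0, 0, 0], 0],
    [0, [0, 0, 0], 0],
    [0, [0, 0, 0], 0],
    [0, [0, 0, 30], 0]
  ]
}}

```text
t: 1.7
tool_pos: [0.6233, 0.3657, 0.2077]
tcp_rot: [3.135, 0.008, 2.957]
wrist_force: [0.4, 0.8, -0.3]
gripper_width: 0.004
finger_force: 0.0
```

Run:
```python
from h import *
c=cap("top");cv2.imwrite("pics/t3.png",cv2.resize(c["color"][150:300,90:290],None,fx=3,fy=3)[:,:,::-1])
plan((*c2w(0,110),.055,2.958),(*c2w(0,53),.055,2.958))
```

```text
tool [0.62   0.3642 0.198 ] [-3.141e+00 -1.000e-03  2.958e+00] F [-0.4  0.2 -5.9] t 1.75
[-25.7  -7.5 143. ] spin -0.0
[-25.7 -64.5 143. ] spin -0.0
```

View pics/t3.png

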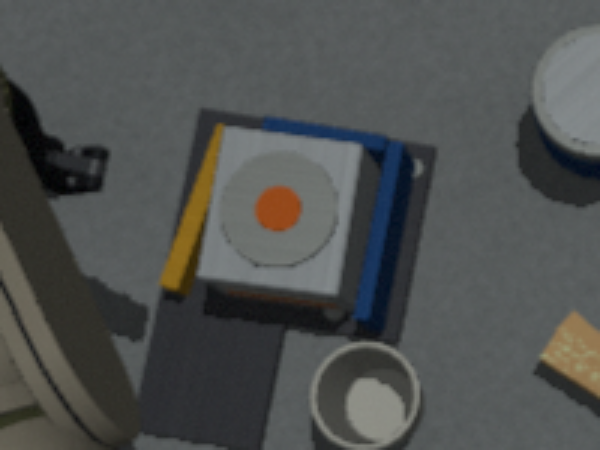

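The fingers are shut on the outer side of the wall at (85,165) in the crop. The way down is clear.

{"api": "drive_tool", "payload": {
  "rows": [
    [0, [-26, -7, 50], 0],
    [0, [-26, -7, 100], 0],
    [0, [-26, -7, 140], 0],
    [0, [-26, -7, 140], 0],
    [0, [-26, -20, 140], 0],
    [0, [-26, -30, 140], 0],
    [0, [-26, -36, 140], 0],
    [0, [-26, -42, 140], 0],
    [0, [-26, -46, 140], 0]
  ]
}}

```text
t: 2.65
tool_pos: [0.6397, 0.3127, 0.0633]
tcp_rot: [3.14, 0.002, 2.955]
wrist_force: [0.3, 0.0, -0.4]
gripper_width: -0.001
finger_force: 0.0
```

{"api": "drive_tool", "payload": {
  "rows": [
    [0, [0, -3, 0], 0],
    [0, [0, -6, 0], 0],
    [0, [0, -9, 0], 0],
    [0, [0, -9, 0], 0]
  ]
}}

```text
t: 3.05
tool_pos: [0.6371, 0.304, 0.0612]
tcp_rot: [-3.141, -0.0, 2.956]
wrist_force: [-0.3, -0.4, -0.1]
gripper_width: 0.001
finger_force: 0.0
```

```bash
cat >> h.py <<'E'
def tinpose(c):
    "tin's top face from its bright mask"
    m=mask(c,(0,0,135),(180,60,255),(150,180,225,260));k=big(m);r=cv2.minAreaRect(k)
    W=ray(c,cv2.boxPoints(r),.1)[:,:2];print("tin cradle",((W.mean(0)-CP)@rot(CT)*1000).round(1),"corners",((W-CP)@rot(CT)*1000).round(1).tolist())
E
python3 - <<'E'
from h import *
c=cap("top");tinpose(c);plan();p=status.get_state()["tool_pos"][:2];print("tcp cradle",(p-CP)@rot(CT)*1000)
E
```

```text
tin cradle [ 24.2 -48. ] corners [[-3.7, -46.8], [52.0, -44.8], [52.0, -49.2], [-3.7, -51.3]]
tool [0.637  0.3041 0.0611] [-3.141 -0.     2.956] F [-0.2  0.5  0.4] t 3.1
tcp cradle [ 2.13622059 61.66222009]
```

{"api": "drive_tool", "payload": {
  "rows": [
    [0, [0, -2, 5], 0],
    [0, [0, -4, 5], 0],
    [0, [0, -6, 5], 0],
    [0, [0, -8, 5], 0],
    [0, [0, -8, 5], 0]
  ]
}}

```text
t: 3.6
tool_pos: [0.6371, 0.2975, 0.0581]
tcp_rot: [3.139, 0.003, 2.956]
wrist_force: [1.8, 2.3, 7.5]
gripper_width: 0.003
finger_force: 3.7
```

{"api": "drive_tool", "payload": {
  "rows": [
    [0, [0, -2, 0], 0],
    [0, [0, -4, 0], 0],
    [0, [0, -4, 0], 0]
  ]
}}

```text
t: 3.9
tool_pos: [0.6371, 0.2969, 0.0585]
tcp_rot: [3.134, 0.005, 2.957]
wrist_force: [6.3, 16.3, 0.8]
gripper_width: 0.001
finger_force: 11.5
```

Run:
```python
from h import *
c=cap("top");cv2.imwrite("pics/t4.png",cv2.resize(c["color"][170:300,120:245],None,fx=4,fy=4,interpolation=cv2.INTER_CUBIC)[:,:,::-1]);plan();p=status.get_state()["tool_pos"][:2];print("tcp cradle",(p-CP)@rot(CT)*1000)
```

```text
tool [0.6371 0.2969 0.0585] [3.134 0.005 2.957] F [ 6.8 16.   2. ] t 3.95
tcp cradle [ 3.51183594 54.53508018]
```

View pics/t4.png

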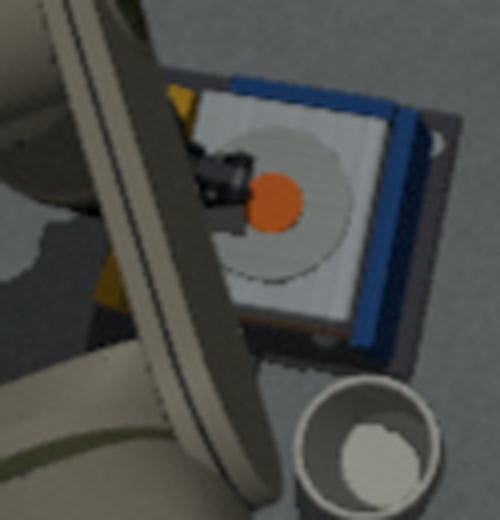

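The tin now sits hard against the fence: about 16 N with no further motion, its right edge running parallel to the fence from (385,120) to (352,322) in the crop. Next I'll back off and lift.

{"api": "drive_tool", "payload": {
  "rows": [
    [0, [0, 8, 0], 0],
    [0, [0, 40, 0], 0],
    [0, [0, 40, -40], 0],
    [60, [0, 40, -90], 0],
    [60, [0, 40, -140], 0],
    [60, [0, 40, -140], 0]
  ]
}}

```text
t: 4.55
tool_pos: [0.6463, 0.3336, 0.2069]
tcp_rot: [3.134, 0.012, 2.956]
wrist_force: [0.7, 0.8, 1.4]
gripper_width: 0.508
finger_force: 0.0
```

Run:
```python
from h import *
wy=4.12035601;wp=np.array([.49262,-.00669])+rot(wy)@[-.055,.0038]
print(wp)
plan((*wp,.15,wy-np.pi),(*wp,.006,wy-np.pi))
```

```text
[0.52646597 0.03682885]
tool [0.6463 0.3336 0.2069] [3.134 0.012 2.956] F [0.7 0.8 1.4] t 4.55
[  63.7 -314.3   53.7] spin 1.977
[  65.4 -315.4  197.6] spin 1.977
```

{"api": "drive_tool", "payload": {
  "rows": [
    [60, [64, -314, 10], 1.977],
    [60, [64, -314, 10], 1.977],
    [60, [64, -314, 10], 1.977],
    [60, [64, -314, 10], 1.977],
    [60, [64, -314, 10], 1.977],
    [60, [64, -314, 10], 1.977],
    [60, [64, -314, 10], 1.977],
    [60, [64, -314, 10], 1.977],
    [60, [64, -314, 10], 1.977],
    [60, [64, -314, 10], 1.977]
  ]
}}

```text
t: 5.55
tool_pos: [0.521, 0.0345, 0.1857]
tcp_rot: [-3.141, 0.0, 1.449]
wrist_force: [-0.4, 0.2, 0.6]
gripper_width: 0.705
finger_force: 0.0
```

{"api": "drive_tool", "payload": {
  "rows": [
    [60, [0, 0, 0], 0.669],
    [60, [0, 0, 0], 0.669],
    [60, [0, 0, 0], 0.669],
    [60, [0, 0, 0], 0.669],
    [60, [0, 0, 0], 0.669],
    [60, [0, 0, 0], 0.669],
    [60, [0, 0, 0], 0.669]
  ]
}}

```text
t: 6.25
tool_pos: [0.5212, 0.035, 0.1859]
tcp_rot: [-3.141, 0.001, 0.789]
wrist_force: [-0.2, 0.1, 1.0]
gripper_width: 0.702
finger_force: 0.0
```

Run:
```python
from h import *
wy=4.12035601;wp=np.array([.49262,-.00669])+rot(wy)@[-.055,.0038]
plan((*wp,.15,wy-np.pi),(*wp,.006,wy-np.pi))
c=cap("top")
for v in (120,140,160):
    k=big(mask(c,(0,0,v),(180,50,255),(140,170,230,265)));r=cv2.minAreaRect(k);W=ray(c,cv2.boxPoints(r),.1)[:,:2]
    print(v,cv2.contourArea(k),((W.mean(0)-CP)@rot(CT)*1000).round(1),((W-CP)@rot(CT)*1000).round(0).tolist())
cv2.imwrite("pics/t5.png",cv2.resize(c["color"][170:320,120:320],None,fx=4,fy=4,interpolation=cv2.INTER_CUBIC)[:,:,::-1])
```

```text
tool [0.5212 0.035  0.1859] [-3.141e+00  1.000e-03  7.890e-01] F [-0.2  0.1  1. ] t 6.25
[ 5.1  2.5 35.9] spin -0.19
[  5.1   2.5 179.9] spin -0.19
120 2173.0 [ -0.1 -11.8] [[-52.0, 36.0], [55.0, 36.0], [51.0, -60.0], [-55.0, -59.0]]Traceback (most recent call last):
  File "<stdin>", line 6, in <module>
  File "h.py", line 17, in big
    return max(cv2.findContours(m,cv2.RETR_EXTERNAL,cv2.CHAIN_APPROX_NONE)[0],key=cv2.contourArea)
ValueError: max() iterable argument is empty
```

The tin measures cradle y = -11.8, so it is on the fence. Next I'll grasp the wedge.

{"api": "drive_tool", "payload": {
  "rows": [
    [60, [5, 2, 20], -0.19],
    [60, [5, 2, 60], -0.19],
    [60, [5, 2, 110], -0.19],
    [60, [5, 2, 110], -0.19]
  ]
}}

```text
t: 6.7
tool_pos: [0.5203, 0.0373, 0.0689]
tcp_rot: [-3.131, 0.007, 0.978]
wrist_force: [-1.5, -0.9, -1.5]
gripper_width: 0.7
finger_force: 0.0
```

Run:
```python
from h import *
wy=4.12035601;wp=np.array([.49262,-.00669])+rot(wy)@[-.055,.0038]
plan((*wp,.008,wy-np.pi))
s=cap("side");cv2.imwrite("pics/s5.png",cv2.resize(s["color"][180:350,180:350],None,fx=3,fy=3)[:,:,::-1])
```

```text
tool [0.5203 0.0373 0.0689] [-3.131  0.007  0.978] F [-1.5 -0.9 -1.5] t 6.7
[ 3.5  6.  60.8] spin -0.0
```

View pics/s5.png

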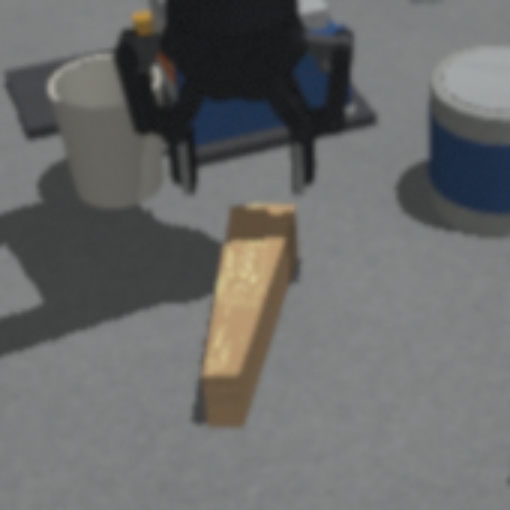

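The side view shows the fingers at (185,190) and (303,190), straddling the wedge's thick end. I'll descend and close.

{"api": "drive_tool", "payload": {
  "rows": [
    [60, [1, 2, 20], 0],
    [60, [1, 2, 45], 0],
    [60, [1, 2, 60], 0],
    [60, [1, 2, 60], 0],
    [20, [1, 2, 60], 0],
    [20, [1, 2, 60], 0],
    [20, [1, 2, 60], 0],
    [20, [1, 2, 60], 0],
    [20, [1, 2, 60], 0],
    [20, [1, 2, 60], 0]
  ]
}}

```text
t: 7.75
tool_pos: [0.5303, 0.0369, 0.0185]
tcp_rot: [3.139, -0.002, 0.977]
wrist_force: [-1.7, 0.3, 7.0]
gripper_width: 0.452
finger_force: 59.6
```

{"api": "drive_tool", "payload": {
  "rows": [
    [60, [0, 0, 0], 0],
    [60, [0, 0, 0], 0],
    [60, [0, 0, 0], 0],
    [60, [0, 0, 11], 0],
    [60, [0, 0, 11], 0],
    [20, [0, 0, 11], 0],
    [20, [0, 0, 11], 0],
    [20, [0, 0, 11], 0],
    [20, [0, 0, 11], 0],
    [20, [0, 0, 11], 0]
  ]
}}

```text
t: 8.75
tool_pos: [0.5285, 0.0369, 0.0052]
tcp_rot: [-3.142, 0.0, 0.977]
wrist_force: [-0.1, 0.3, -0.6]
gripper_width: 0.459
finger_force: 59.3
```

{"api": "drive_tool", "payload": {
  "rows": [
    [20, [0, 0, 0], 0],
    [20, [0, 0, -30], 0],
    [20, [0, 0, -30], 0]
  ]
}}

```text
t: 9.05
tool_pos: [0.5312, 0.0368, 0.0387]
tcp_rot: [3.137, -0.003, 0.977]
wrist_force: [1.2, -0.1, -0.5]
gripper_width: 0.458
finger_force: 60.2
```

Run:
```python
from h import *
s=cap("side");cv2.imwrite("pics/s6.png",cv2.resize(s["color"][180:350,180:350],None,fx=3,fy=3)[:,:,::-1])
plan();print(status.get_state()["gripper_width"])
c=cap("top");tp=status.get_state()["tool_pos"]
k=big(mask(c,(8,60,80),(22,255,255),(255,235,360,330)));print(cv2.contourArea(k),[wedgefit(c,k,z) for z in (.06,.07)],cv2.approxPolyDP(k,3,True).reshape(-1,2).tolist())
print(ray(c,cv2.approxPolyDP(k,3,True).reshape(-1,2),.065)[:,:2].round(4).tolist())
```

```text
tool [0.5306 0.0368 0.0373] [ 3.138e+00 -2.000e-03  9.770e-01] F [-1.1  0.  -0.6] t 9.1
0.4526960123333695
198.5 [(array([ 0.42752188, -0.09816014,  0.99053412]), np.float64(0.00522309788707958)), (array([ 0.42690456, -0.09809184,  0.99279252]), np.float64(0.005217940685792716))] [[317, 282], [317, 287], [326, 293], [322, 297], [317, 289], [317, 297], [333, 306], [337, 298]]
[[0.4912, -0.0338], [0.4807, -0.0336], [0.4678, -0.0522], [0.4595, -0.0436], [0.4765, -0.0335], [0.4598, -0.0332], [0.4403, -0.0662], [0.4568, -0.0751]]
```

View pics/s6.png

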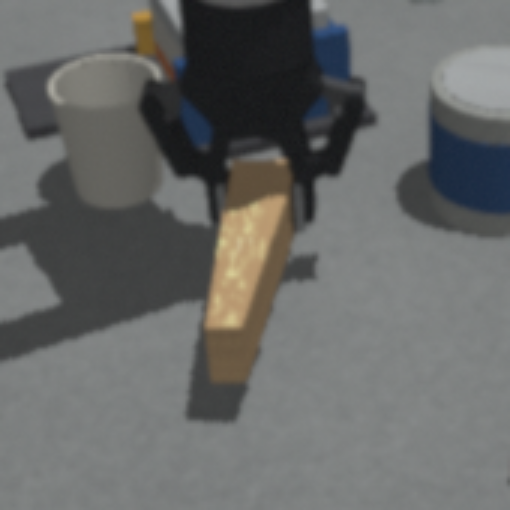

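The wedge is held level, with its thin end at about (225,328)/(228,380) in the crop. Next I'll measure its yaw in the grip.

```bash
cat >> h.py <<'E'
def line_dir(c,P,z):
    W=ray(c,P,z)[:,:2].astype(np.float32);vx,vy,x,y=cv2.fitLine(W,cv2.DIST_HUBER,0,.01,.01).ravel();return np.array([vx,vy]),np.array([x,y])
E
python3 - <<'E'
from h import *
s=cap("side");st=status.get_state();p=st["tool_pos"];z=p[2]-.0055+.04;print(p,z)
f=lambda L:np.array(L)/3-.333+180
for n,P in (("straight",[(219,235),(206,328)]),("slope",[(291,205),(244,328)])):
    W=ray(s,f(P),z)[:,:2];d=W[1]-W[0];print(n,W.tolist(),"dir",np.arctan2(d[1],d[0]),"len",np.hypot(*d))
W=ray(s,f([(206,328),(244,328)]),z)[:,:2]
c=cap("top");W2=ray(c,[(333,306),(337,298)],z)[:,:2];print("thin corners top view",W2.tolist(),"side",W.tolist())
y=st["tcp_rot"][2]
for w in (W,W2): print("thin mid in yaw-frame of grip (x thin, y)",((w.mean(0)-p[:2])@rot(y-np.pi)*1000).round(1))
# mask-based edges in side view
m=mask(s,(8,70,60),(22,255,255),(240,230,290,315));k=big(m).reshape(-1,2);print(cv2.approxPolyDP(k.reshape(-1,1,2),2,True).reshape(-1,2).tolist())
E
```

```text
[0.52859234 0.03685545 0.03509468] 0.06959468462387633
straight [[0.4872264647858008, 0.00869348047808638], [0.44223882847234464, -0.06122238639446431]] dir -2.1425559370867995 len 0.0831391355596871
slope [[0.537586530857586, 0.010532405431977199], [0.4591808752701473, -0.07293894163119741]] dir -2.324911239416223 len 0.11452035892642412
thin corners top view [[0.44012616780602903, -0.06604724539655336], [0.4565822202564472, -0.07483712095418579]] side [[0.44223882847234464, -0.06122238639446431], [0.4591808752701473, -0.07293894163119741]]
thin mid in yaw-frame of grip (x thin, y) [129.7  -6.4]
thin mid in yaw-frame of grip (x thin, y) [133.8  -6.4]
[[275, 235], [258, 236], [247, 289], [250, 308], [259, 308], [262, 304], [276, 259]]
```

{"api": "drive_tool", "payload": {
  "rows": [
    [20, [0, 0, -50], 0],
    [20, [0, 0, -100], 0],
    [20, [0, 0, -120], 0],
    [20, [0, 0, -120], 0]
  ]
}}

```text
t: 9.65
tool_pos: [0.5309, 0.0368, 0.1589]
tcp_rot: [3.136, -0.003, 0.977]
wrist_force: [1.2, -0.4, -0.8]
gripper_width: 0.456
finger_force: 60.7
```

Run:
```python
from h import *
plan((*c2w(-215,61),.16,2.944),(*c2w(-215,61),.0195,2.944))
```

```text
tool [0.5309 0.0368 0.1589] [ 3.136e+00 -3.000e-03  9.770e-01] F [ 1.2 -0.4 -0.8] t 9.65
[ 193.5 -260.5   -1.8] spin -1.967
[ 193.  -261.2  138.7] spin -1.967
```

{"api": "drive_tool", "payload": {
  "rows": [
    [20, [193, -260, -5], -1.967],
    [20, [193, -260, -5], -1.967],
    [20, [193, -260, -5], -1.967],
    [20, [193, -260, -5], -1.967],
    [20, [193, -260, -5], -1.967],
    [20, [193, -260, -5], -1.967],
    [20, [193, -260, -5], -1.967],
    [20, [193, -260, -5], -1.967],
    [20, [193, -260, -5], -1.967],
    [20, [193, -260, -5], -1.967]
  ]
}}

```text
t: 10.65
tool_pos: [0.4195, 0.3419, 0.1571]
tcp_rot: [-3.137, -0.001, 2.484]
wrist_force: [0.6, -0.3, -1.5]
gripper_width: 0.455
finger_force: 60.7
```

{"api": "drive_tool", "payload": {
  "rows": [
    [20, [0, 0, 0], -0.47],
    [20, [0, 0, 0], -0.47],
    [20, [0, 0, 0], -0.47],
    [20, [0, 0, 0], -0.47],
    [20, [0, 0, 0], -0.47],
    [20, [0, 0, 0], -0.47]
  ]
}}

```text
t: 11.25
tool_pos: [0.4206, 0.342, 0.1592]
tcp_rot: [-3.14, -0.001, 2.943]
wrist_force: [0.1, -0.3, -0.7]
gripper_width: 0.457
finger_force: 60.6
```

Run:
```python
from h import *
plan((*c2w(-215,61),.06,2.944),(*c2w(-215,61),.0195,2.944))
```

```text
tool [0.4206 0.342  0.1592] [-3.140e+00 -1.000e-03  2.943e+00] F [ 0.1 -0.3 -0.7] t 11.25
[-2.6  1.6 99.2] spin -0.001
[ -2.7   1.6 139.7] spin -0.001
```

{"api": "drive_tool", "payload": {
  "rows": [
    [20, [-3, 2, 50], 0],
    [20, [-3, 2, 95], 0],
    [20, [-3, 2, 125], 0],
    [20, [-3, 2, 132], 0],
    [20, [-3, 2, 132], 0],
    [20, [-3, 2, 132], 0]
  ]
}}

```text
t: 11.85
tool_pos: [0.4257, 0.3446, 0.0303]
tcp_rot: [3.14, 0.002, 2.946]
wrist_force: [-0.2, 1.2, -1.4]
gripper_width: 0.461
finger_force: 60.6
```

Run:
```python
from h import *
plan((*c2w(-215,61),.0185,2.944),(*c2w(-117,60.5),.0185,2.944))
c=cap("top");cv2.imwrite("pics/t7.png",cv2.resize(c["color"][180:330,110:230],None,fx=4,fy=4,interpolation=cv2.INTER_CUBIC)[:,:,::-1])
```

```text
tool [0.4257 0.3446 0.0303] [3.140e+00 2.000e-03 2.946e+00] F [-0.2  1.2 -1.4] t 11.85
[ 2.  -2.1 11.8] spin 0.002
[-96.   -1.3  12. ] spin 0.002
```

View pics/t7.png

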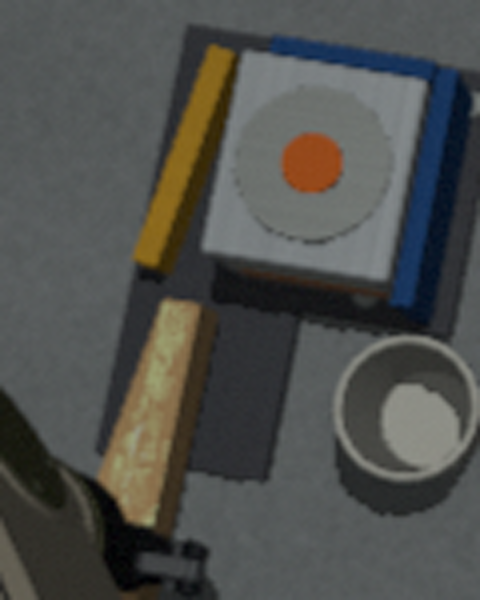

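The tin sits flush against the fence. The wedge points at the gap, its thin-end top corners at (168,299) and (203,305) and its straight edge running down to about (157,525) in the crop.

Run:
```python
from h import *
c=cap("top");f=lambda L:np.array(L)/4-.375+[110,180]
W=ray(c,f([(168,299),(203,305),(157,525),(100,472)]),.065);C=(W[:,:2]-CP)@rot(CT)*1000;print(C.round(1).tolist())
print("straight ang",np.arctan2(*(C[1]-C[2])[::-1]),"slope ang",np.arctan2(*(C[0]-C[3])[::-1]))
p=status.get_state()["tool_pos"][:2];print("tcp",(p-CP)@rot(CT)*1000)
T=ray(c,f([(240,50),(425,75),(388,283),(202,250)]),.1);print("tin",((T[:,:2]-CP)@rot(CT)*1000).round(1).tolist())
Wl=ray(c,f([(165,273),(236,55)]),.042);print("wall inner",((Wl[:,:2]-CP)@rot(CT)*1000).round(1).tolist())
```

```text
[[-79.0, 58.2], [-79.1, 39.3], [-196.4, 39.5], [-174.3, 74.5]]
straight ang -0.0017079894858823305 slope ang -0.17001552783991317
tcp [-212.54743649   63.45960104]
tin [[53.0, 38.0], [55.7, -60.1], [-55.4, -61.9], [-54.1, 36.1]]
wall inner [[-63.4, 69.3], [61.4, 55.7]]
```

{"api": "drive_tool", "payload": {
  "rows": [
    [20, [0, 0, 12], 0],
    [20, [-10, 0, 12], 0],
    [20, [-22, 0, 12], 0],
    [20, [-34, 1, 12], 0],
    [20, [-46, 1, 12], 0],
    [20, [-58, 1, 12], 0],
    [20, [-68, 1, 12], 0],
    [20, [-76, 1, 12], 0],
    [20, [-82, 1, 12], 0],
    [20, [-82, 1, 12], 0]
  ]
}}

```text
t: 12.95
tool_pos: [0.5058, 0.3286, 0.0163]
tcp_rot: [3.141, 0.0, 2.946]
wrist_force: [-0.3, -0.2, -0.6]
gripper_width: 0.457
finger_force: 60.7
```

Run:
```python
from h import *
plan()
c=cap("top");cv2.imwrite("pics/t8.png",cv2.resize(c["color"][180:330,110:230],None,fx=4,fy=4,interpolation=cv2.INTER_CUBIC)[:,:,::-1])
p=status.get_state()["tool_pos"][:2];print("tcp",(p-CP)@rot(CT)*1000)
m=mask(c,(8,60,90),(22,255,255),(120,190,180,330));k=big(m);print(((ray(c,cv2.approxPolyDP(k,2,True).reshape(-1,2),.052)[:,:2]-CP)@rot(CT)*1000).round(1).tolist())
```

```text
tool [0.5058 0.3286 0.0163] [3.141 0.    2.946] F [-0.3 -0.2 -0.6] t 12.95
tcp [-131.92370955   61.89213226]
[[62.7, 66.0], [-54.6, 85.7], [-60.7, 69.0], [-89.6, 71.7], [-113.1, 42.8], [-66.7, 39.4], [-45.1, 54.8], [-0.1, 50.9], [6.8, 63.3], [53.1, 55.2]]
```

{"api": "drive_tool", "payload": {
  "rows": [
    [20, [-5, 0, 0], 0],
    [20, [-10, 0, 0], 0],
    [20, [-15, 0, 0], 0],
    [20, [-20, 0, 0], 0],
    [20, [-20, 0, 0], 0]
  ]
}}

```text
t: 13.5
tool_pos: [0.5255, 0.3248, 0.0165]
tcp_rot: [3.141, 0.001, 2.946]
wrist_force: [-0.7, 0.4, -0.4]
gripper_width: 0.457
finger_force: 60.7
```

{"api": "drive_tool", "payload": {
  "rows": [
    [60, [0, 0, 0], 0],
    [60, [0, 0, 0], 0],
    [60, [0, 0, 0], 0],
    [60, [0, 0, 0], 0],
    [60, [10, 0, 0], 0],
    [60, [30, 0, 0], 0],
    [60, [60, 0, -2], 0],
    [60, [60, 0, -4], 0],
    [0, [60, 2, -4], 0],
    [0, [60, 2, -4], 0]
  ]
}}

```text
t: 14.5
tool_pos: [0.4669, 0.339, 0.0208]
tcp_rot: [3.141, 0.001, 2.947]
wrist_force: [1.0, -0.4, 0.9]
gripper_width: 0.373
finger_force: 0.0
```

{"api": "drive_tool", "payload": {
  "rows": [
    [0, [0, 0, 0], 0],
    [0, [0, 0, 0], 0],
    [0, [0, 0, 0], 0],
    [0, [-10, 0, 0], 0],
    [0, [-16, 0, 0], 0],
    [0, [-20, 0, 0], 0],
    [0, [-24, 0, 0], 0]
  ]
}}

```text
t: 15.2
tool_pos: [0.4904, 0.3337, 0.0203]
tcp_rot: [3.142, -0.0, 2.946]
wrist_force: [-1.5, -0.3, 0.7]
gripper_width: -0.007
finger_force: 0.5
```

Run:
```python
from h import *
plan()
c=cap("top");p=status.get_state()["tool_pos"][:2];print("tcp",(p-CP)@rot(CT)*1000)
cv2.imwrite("pics/t8.png",cv2.resize(c["color"][180:330,110:230],None,fx=4,fy=4,interpolation=cv2.INTER_CUBIC)[:,:,::-1])
```

```text
tool [0.4904 0.3337 0.0203] [ 3.142 -0.     2.946] F [-1.5 -0.3  0.7] t 15.2
tcp [-147.02581755   64.06085714]
```

View pics/t8.png

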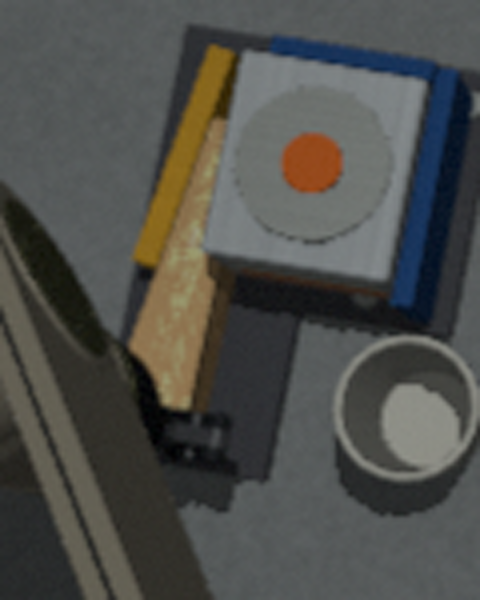

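The wedge sits in the gap, its thin end at about (220,120) in the crop and its thick end at about (165,380). The shut fingers are just touching the thick end. Next I'll push.

{"api": "drive_tool", "payload": {
  "rows": [
    [0, [-3, 0, 0], 0],
    [0, [-6, 0, 0], 0],
    [0, [-9, 0, 0], 0],
    [0, [-12, 0, 0], 0],
    [0, [-15, 0, 0], 0],
    [0, [-18, 0, 0], 0],
    [0, [-18, 0, 0], 0]
  ]
}}

```text
t: 15.95
tool_pos: [0.508, 0.3303, 0.0204]
tcp_rot: [3.141, 0.0, 2.947]
wrist_force: [-0.9, 0.2, -0.6]
gripper_width: 0.002
finger_force: 0.0
```

{"api": "drive_tool", "payload": {
  "rows": [
    [0, [-2, 0, 0], 0],
    [0, [-4, 0, 0], 0],
    [0, [-6, 0, 0], 0],
    [0, [-6, 0, 0], 0]
  ]
}}

```text
t: 16.35
tool_pos: [0.5136, 0.3292, 0.0203]
tcp_rot: [3.142, 0.0, 2.947]
wrist_force: [-0.1, -0.8, 0.3]
gripper_width: -0.0
finger_force: 0.0
```

{"api": "drive_tool", "payload": {
  "rows": [
    [0, [-2, 0, 0], 0],
    [0, [-4, 0, 0], 0],
    [0, [-4, 0, 0], 0]
  ]
}}

```text
t: 16.65
tool_pos: [0.5172, 0.3283, 0.0202]
tcp_rot: [-3.141, -0.0, 2.947]
wrist_force: [-0.4, -1.0, 0.0]
gripper_width: -0.003
finger_force: 0.4
```

{"api": "drive_tool", "payload": {
  "rows": [
    [0, [-2, 0, 0], 0],
    [0, [-3, 0, 0], 0],
    [0, [-3, 0, 0], 0]
  ]
}}

```text
t: 16.95
tool_pos: [0.5175, 0.3283, 0.0201]
tcp_rot: [-3.14, -0.005, 2.947]
wrist_force: [-13.9, 0.4, 10.5]
gripper_width: -0.001
finger_force: 7.2
```

```bash
cat >> h.py <<'E'
def wcheck(c,z=.05):
    m=mask(c,(8,40,60),(22,190,255),(110,190,182,300));k=big(m)
    print("wedge poly",((ray(c,cv2.approxPolyDP(k,2,True).reshape(-1,2),z)[:,:2]-CP)@rot(CT)*1000).round(0).tolist())
def tin(c):
    k=big(mask(c,(0,0,120),(180,50,255),(140,170,230,265)));r=cv2.minAreaRect(k);W=ray(c,cv2.boxPoints(r),.1)[:,:2]
    print("tin",((W.mean(0)-CP)@rot(CT)*1000).round(1),((W-CP)@rot(CT)*1000).round(0).tolist())
E
python3 - <<'E'
from h import *
plan();p=status.get_state()["tool_pos"][:2];print("tcp",(p-CP)@rot(CT)*1000);c=cap("top");wcheck(c);tin(c)
E
```

```text
tool [0.5175 0.3283 0.0201] [-3.14  -0.005  2.947] F [-13.9   0.4  10.5] t 16.95
tcp [-119.74989924   63.68568033]
wedge poly [[52.0, 53.0], [46.0, 61.0], [-73.0, 78.0], [-102.0, 54.0], [-106.0, 40.0], [-97.0, 38.0], [-102.0, 32.0], [-81.0, 33.0], [-84.0, 39.0], [-77.0, 40.0], [-76.0, 33.0], [-56.0, 40.0], [-48.0, 50.0], [-53.0, 54.0], [-24.0, 51.0], [-12.0, 60.0], [-3.0, 57.0], [-4.0, 51.0], [1.0, 58.0], [18.0, 51.0], [26.0, 57.0], [30.0, 51.0]]
tin [ -0.1 -10.9] [[-52.0, 37.0], [55.0, 38.0], [51.0, -60.0], [-55.0, -59.0]]
```

{"api": "drive_tool", "payload": {
  "rows": [
    [0, [-1, 0, 0], 0],
    [0, [-2, 0, 0], 0],
    [0, [-2, 0, 0], 0]
  ]
}}

```text
t: 17.3
tool_pos: [0.5176, 0.3283, 0.0201]
tcp_rot: [-3.139, -0.008, 2.948]
wrist_force: [-24.3, 0.3, 15.8]
gripper_width: -0.004
finger_force: 12.0
```

{"api": "drive_tool", "payload": {
  "rows": [
    [0, [-1, 0, 0], 0],
    [0, [-1, 0, 0], 0],
    [0, [4, -4, 0], 0],
    [0, [10, -4, 0], 0],
    [0, [10, -4, 0], 0],
    [0, [4, -4, 0], 0],
    [0, [0, -4, 0], 0],
    [0, [-1, -4, 0], 0],
    [0, [-1, -4, 0], 0]
  ]
}}

```text
t: 18.2
tool_pos: [0.517, 0.3245, 0.0201]
tcp_rot: [-3.139, -0.011, 2.948]
wrist_force: [-31.1, 2.7, 22.4]
gripper_width: 0.002
finger_force: 15.9
```

{"api": "drive_tool", "payload": {
  "rows": [
    [0, [6, 0, 0], 0],
    [0, [50, 0, 0], 0],
    [0, [70, 0, -40], 0],
    [0, [70, 0, -90], 0],
    [0, [70, 0, -140], 0],
    [0, [70, 0, -170], 0],
    [0, [70, 0, -170], 0]
  ]
}}

```text
t: 18.9
tool_pos: [0.4577, 0.3387, 0.1976]
tcp_rot: [3.134, 0.009, 2.946]
wrist_force: [0.3, -0.7, 0.2]
gripper_width: 0.004
finger_force: 0.0
```

Run:
```python
from h import *
c=cap("top");wcheck(c);tin(c)
from itertools import product
m=mask(c,(8,40,60),(22,190,255),(110,190,182,300))
print(status.get_state()["wrist_force"])
box=np.array([.631,-.2774]);bt=-.0076;f=lambda x,y=0:box+rot(bt)@[x/1000,y/1000]
plan((.45,-.1,.2,0),(*f(-85),.2,bt),(*f(-85),.085,bt),(*f(-130),.085,bt))
```

```text
wedge poly [[60.0, 70.0], [-61.0, 85.0], [-64.0, 76.0], [-104.0, 82.0], [-110.0, 53.0], [-108.0, 40.0], [-99.0, 35.0], [-109.0, 31.0], [-94.0, 36.0], [-76.0, 31.0], [-72.0, 34.0], [-84.0, 39.0], [-56.0, 40.0], [-57.0, 51.0], [-34.0, 55.0], [-31.0, 67.0], [-11.0, 51.0], [50.0, 51.0], [46.0, 61.0], [-59.0, 74.0], [-62.0, 80.0], [-54.0, 86.0], [58.0, 70.0], [60.0, 55.0]]
tin [ -0.1 -10.7] [[-52.0, 38.0], [55.0, 39.0], [51.0, -60.0], [-55.0, -59.0]]
[ 0.52103144  0.84165695 -1.52267849]
tool [0.4563 0.3379 0.1941] [3.137 0.006 2.946] F [ 0.5  0.8 -1.5] t 18.95
[ -78.8 -430.8   -7.5] spin 2.946
[-207.3 -585.5   -7.5] spin 2.954
[-206.6 -586.1  107.5] spin 2.954
[-162.4 -594.5  107.2] spin 2.954
```

Run:
```python
from h import *
c=cap("top");f=lambda L:np.array(L)/3-.333+[390,170]
W=ray(c,f([(313,130),(271,130),(313,172)]),.18);print("can",W.round(3).tolist())
bt=-.0076;box=np.array([.631,-.2774]);g=lambda x,y=0:box+rot(bt)@[x/1000,y/1000]
# knob/stem colour check
r=mask(c,(0,120,50),(8,255,255),(400,240,470,300))|mask(c,(172,120,50),(180,255,255),(400,240,470,300));k=big(r)
P=ray(c,k.reshape(-1,2),.1)[:,:2];print("head x",P.min(0),P.max(0))
print("stem mid",ray(c,f([(122,225),(140,225)]),.093).round(4).tolist())
plan((*g(-88),.2,bt+np.pi),(*g(-88),.085,bt+np.pi))
```

```text
can [[0.61, -0.38, 0.18], [0.61, -0.353, 0.18], [0.582, -0.378, 0.18]]
head x [ 0.50569583 -0.30531419] [ 0.52293699 -0.24756818]
stem mid [[0.5621, -0.271, 0.093], [0.5619, -0.2835, 0.093]]
tool [0.455  0.3371 0.1915] [3.140e+00 2.000e-03 2.946e+00] F [-0.5 -0.2 -0.3] t 19.0
[-205.5 -585.1   -9.1] spin -0.188
[-205.2 -585.3  105.9] spin -0.188
```

{"api": "drive_tool", "payload": {
  "rows": [
    [30, [-205, -585, -10], -0.188],
    [30, [-205, -585, -10], -0.188],
    [30, [-205, -585, -10], -0.188],
    [30, [-205, -585, -10], -0.188],
    [30, [-205, -585, -10], -0.188],
    [30, [-205, -585, -10], -0.188],
    [30, [-205, -585, -10], -0.188],
    [30, [-205, -585, -10], -0.188],
    [30, [-205, -585, -10], -0.188],
    [30, [-205, -585, -10], -0.188]
  ]
}}

```text
t: 20.0
tool_pos: [0.5231, -0.1571, 0.196]
tcp_rot: [3.141, -0.003, 3.134]
wrist_force: [1.3, 0.7, 0.6]
gripper_width: 0.349
finger_force: 0.0
```

{"api": "drive_tool", "payload": {
  "rows": [
    [30, [0, 0, 0], 0],
    [30, [0, 0, 0], 0]
  ]
}}

```text
t: 20.2
tool_pos: [0.523, -0.1561, 0.1959]
tcp_rot: [3.14, -0.004, 3.132]
wrist_force: [0.2, 0.6, -0.7]
gripper_width: 0.351
finger_force: 0.0
```

Run:
```python
from h import *
bt=-.0076;box=np.array([.631,-.2774]);g=lambda x,y=0:box+rot(bt)@[x/1000,y/1000]
print(status.get_state()["gripper_width"])
plan((*g(-87),.2,bt+np.pi),(*g(-87),.085,bt+np.pi))
```

```text
0.35062801705934526
tool [ 0.523  -0.1561  0.1959] [ 3.14  -0.004  3.132] F [ 0.2  0.6 -0.7] t 20.2
[ -22.2 -120.4   -4.3] spin -0.002
[ -22.6 -120.6  110.7] spin -0.002
```

{"api": "drive_tool", "payload": {
  "rows": [
    [30, [-22, -120, 0], 0],
    [30, [-22, -120, 0], 0],
    [30, [-22, -120, 0], 0],
    [30, [-22, -120, 0], 0],
    [30, [-22, -120, 0], 0]
  ]
}}

```text
t: 20.7
tool_pos: [0.545, -0.2735, 0.1969]
tcp_rot: [3.14, -0.002, 3.135]
wrist_force: [-0.5, 0.7, 0.4]
gripper_width: 0.35
finger_force: 0.0
```

{"api": "drive_tool", "payload": {
  "rows": [
    [30, [0, 0, 30], 0],
    [30, [0, 0, 60], 0],
    [30, [0, 0, 60], 0]
  ]
}}

```text
t: 21.0
tool_pos: [0.5425, -0.2709, 0.1329]
tcp_rot: [3.136, -0.008, 3.137]
wrist_force: [-1.6, 0.7, -0.9]
gripper_width: 0.35
finger_force: 0.0
```

Run:
```python
from h import *
bt=-.0076;box=np.array([.631,-.2774]);g=lambda x,y=0:box+rot(bt)@[x/1000,y/1000]
plan((*g(-86),.085,bt+np.pi))
```

```text
tool [ 0.5425 -0.2709  0.1329] [ 3.136 -0.008  3.137] F [-1.6  0.7 -0.9] t 21.0
[-2.9 -6.  47.8] spin 0.003
```

{"api": "drive_tool", "payload": {
  "rows": [
    [30, [-2, -4, 5], 0],
    [30, [-2, -4, 15], 0],
    [30, [-2, -4, 30], 0],
    [30, [-2, -4, 45], 0],
    [30, [-2, -4, 50], 0],
    [30, [-2, -4, 50], 0]
  ]
}}

```text
t: 21.6
tool_pos: [0.5462, -0.2785, 0.0865]
tcp_rot: [3.14, -0.003, 3.135]
wrist_force: [0.4, -0.0, 0.3]
gripper_width: 0.353
finger_force: 0.0
```

{"api": "drive_tool", "payload": {
  "rows": [
    [30, [6, 0, 0], 0],
    [30, [12, 0, 0], 0],
    [30, [18, 0, 0], 0],
    [30, [24, 0, 0], 0],
    [30, [24, 0, 0], 0]
  ]
}}

```text
t: 22.1
tool_pos: [0.5233, -0.2792, 0.0891]
tcp_rot: [-3.141, 0.002, 3.134]
wrist_force: [4.4, -0.5, -1.0]
gripper_width: 0.349
finger_force: 1.9
```

{"api": "drive_tool", "payload": {
  "rows": [
    [30, [5, 0, 0], 0],
    [30, [10, 0, 0], 0],
    [30, [16, 0, 0], 0],
    [30, [16, 0, 0], 0]
  ]
}}

```text
t: 22.5
tool_pos: [0.5077, -0.2792, 0.0891]
tcp_rot: [-3.141, 0.002, 3.135]
wrist_force: [5.4, -1.3, -1.1]
gripper_width: 0.353
finger_force: 3.1
```

Spring forces are as expected. I'll pull on until it meets the stop.

{"api": "drive_tool", "payload": {
  "rows": [
    [30, [2, 0, 0], 0],
    [30, [4, 0, 0], 0],
    [30, [6, 0, 0], 0],
    [30, [6, 0, 0], 0]
  ]
}}

```text
t: 22.9
tool_pos: [0.5034, -0.2792, 0.0892]
tcp_rot: [-3.14, 0.005, 3.135]
wrist_force: [12.9, -2.2, -4.9]
gripper_width: 0.348
finger_force: 6.3
```

{"api": "drive_tool", "payload": {
  "rows": [
    [30, [1, 0, 0], 0],
    [30, [2, 0, 0], 0],
    [30, [2, 0, 0], 0]
  ]
}}

```text
t: 23.2
tool_pos: [0.5033, -0.2791, 0.0893]
tcp_rot: [-3.14, 0.009, 3.135]
wrist_force: [23.0, -3.1, -10.6]
gripper_width: 0.348
finger_force: 11.2
```

It is at the stop: no further motion while the force rises. I'll hold, then return and lift.

{"api": "drive_tool", "payload": {
  "rows": [
    [30, [-1, 0, 0], 0],
    [30, [-1, 0, 0], 0],
    [30, [-1, 0, 0], 0],
    [30, [-1, 0, 0], 0],
    [30, [-12, 0, 0], 0],
    [30, [-25, 0, 0], 0],
    [30, [-36, 0, 0], 0],
    [30, [-46, 0, 0], 0],
    [30, [-46, 0, 0], 0],
    [30, [-46, 0, 0], 0]
  ]
}}

```text
t: 24.2
tool_pos: [0.5446, -0.2788, 0.0877]
tcp_rot: [3.141, -0.002, 3.135]
wrist_force: [0.1, 0.3, 0.1]
gripper_width: 0.353
finger_force: 0.0
```

{"api": "drive_tool", "payload": {
  "rows": [
    [30, [0, 0, 0], 0],
    [30, [0, 0, -20], 0],
    [30, [0, 0, -50], 0],
    [30, [0, 0, -100], 0],
    [30, [0, 0, -130], 0],
    [30, [0, 0, -130], 0]
  ]
}}

```text
t: 24.8
tool_pos: [0.5475, -0.2808, 0.2252]
tcp_rot: [-3.136, 0.008, 3.134]
wrist_force: [0.4, -0.3, 0.8]
gripper_width: 0.351
finger_force: 0.0
```

{"api": "drive_tool", "payload": {
  "rows": [
    [30, [130, 0, 0], 0],
    [30, [130, 0, 0], 0],
    [30, [130, 0, 0], 0],
    [30, [130, 0, 0], 0],
    [30, [130, 0, 0], 0]
  ]
}}

```text
t: 25.3
tool_pos: [0.4147, -0.2782, 0.218]
tcp_rot: [3.142, 0.0, 3.133]
wrist_force: [0.8, 0.0, 0.3]
gripper_width: 0.349
finger_force: 0.0
```

Run:
```python
from h import *
plan();c=cap("top");tin(c);m=mask(c,(8,40,60),(22,190,255),(110,190,182,300))
wcheck(c)
r=mask(c,(0,120,50),(8,255,255),(400,240,470,300));k=big(r);P=ray(c,k.reshape(-1,2),.1)[:,:2];print("head",P.min(0),P.max(0))
s=cap("side");k=big(mask(s,(0,150,60),(8,255,255),(320,300,410,390)));print("side knob",cv2.fitEllipse(k),"was (369.7,346.2)")
# dark line check of tin/fence: fence inner edge vs tin edge in top view rows
for lab,C in (("cup",(212,283)),("round",(290,183))): print(lab,c["color"][C[1],C[0]])
```

```text
tool [ 0.4147 -0.2782  0.218 ] [3.142 0.    3.133] F [0.8 0.  0.3] t 25.3
tin [ -0.1 -10.7] [[-52.0, 38.0], [55.0, 39.0], [52.0, -60.0], [-55.0, -60.0]]
wedge poly [[63.0, 64.0], [60.0, 55.0], [60.0, 70.0], [-61.0, 85.0], [-64.0, 76.0], [-104.0, 82.0], [-110.0, 66.0], [-103.0, 65.0], [-109.0, 62.0], [-109.0, 33.0], [-72.0, 32.0], [-67.0, 42.0], [-56.0, 40.0], [-57.0, 51.0], [-36.0, 55.0], [-31.0, 67.0], [-11.0, 51.0], [50.0, 51.0], [46.0, 61.0], [-59.0, 74.0], [-62.0, 80.0], [-54.0, 86.0], [58.0, 70.0]]
head [ 0.50569583 -0.30531419] [ 0.52293699 -0.24756818]
side knob ((369.6829528808594, 346.1438903808594), (28.279773712158203, 47.827823638916016), 151.00999450683594) was (369.7,346.2)
cup [146 147 139]
round [134 139 141]
```

```bash
python3 -c "
from rig import ticket
print(ticket.job_done())"
```

```text
the job is handed in; nothing more can be done
None
```

I handed the job in at about 25 s of robot time; the hand-in returned no verdict. By my measurements the wedge is jammed at its jam position with the tin on the fence, and the knob was pulled to its stop, held about 0.4 s and sprang back in. The arm stayed clear of the cup, spray can and round can.

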